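Set the casting knife to the gauge plate

TASK

One gauge plate lies ready on the bed in front of the casting knife. Using the push-to-turn dial on the bridge (press it down, turn it, let it spring back up), raise the knife to the lowest setting at which that gauge goes under it, and slide the gauge along the bed under the knife until its front end stands out about a centimetre or more behind it; leave it lying there as proof of the gap. Force neither the dial nor the gauge against the knife, and leave the two spare gauges, and the forceps, mouse and timer beside the coater, where they lie.

Things in the scene. Friction and masses are not known exactly. Their poses are not given: they have to be found in the camera images.
- coater: Casting-knife coater, fixed on the bench: flat grey bed (x -111..111, y -79..161 mm, top 32 mm above the bench, on four feet), a low bridge across it carrying the knife and a black dial. Origin: bench height, on the casting lane's centre line; x from the front (robot side, where the gauge starts) under the bridge to the back, y left. Spare gauges lie left of the bridge, at y about 95 and 136 mm.
- knife_line (a point): On the bed's top under the middle of the knife, 45 mm from the coater's origin along its x. The bridge spans 25 mm before to 25 mm behind it and 68 mm to either side; the beam is 62 to 78 mm above the bench, 112 mm free between the side plates (the casting lane). A gauge goes under the knife along the coater's +x.
- knife: The casting knife, an upright steel plate across the lane, 8 mm thick, 108 mm wide; origin: middle of its lower edge. Its gap above the bed is 2, 5, 8, 11, 14 mm at dial settings 0 to 4. It moves only with the dial. A gauge too thick for the gap is stopped by the knife's front face.
- dial_axis (a point): Fixed point on the dial's upright axis, at the height of the top face of the dial's round disc when up (100 mm above the bench). Disc 74 mm across, edge 11 mm thick; over it, centred on the axis, a black bar grip 66 mm long, 14 mm thick, top 124 mm above the bench. The disc's face on either side of the bar is free, 30 mm deep, and can be pressed on.
- dial_pointer (a point): White-marked end of the bar grip, at its top, 33 mm from the axis; it moves with the dial. Seen from above, counted anticlockwise from the coater's +x, it points to 260, 220, 180 (robot side), 140, 100 degrees at settings 0 to 4, where the aluminium scale under the dial bears ticks with 0 to 4 pips.
- dial (a joint): Dial angle, rad, growing clockwise seen from above: settings 0 to 4 at 0, 0.698, 1.396, 2.094, 2.793; starts at 0. While up, a key holds it in a setting's slot (play 0.04 rad): it cannot turn. Pressed it turns freely (under 0.1 N m) past the slots. Let up between settings it stays 4 mm down, still turns, and springs up by itself into the next slot it meets.
- dial_press (a joint): How far the dial is pressed straight down, m: 0 up and locked, unlocked from 0.004, hard stop at 0.007. Its spring pushes up with 4.5 N at 0, 8 N at 0.004, 11 N at 0.007. Disc and bar go down with it; pressing off-centre works as well.
- gauge_4: Gauge plate, about 140 g: flat steel strip 4 mm thick, 30 mm wide, a black grip block standing on its rear end. Origin: underside, below the block's middle; x along the strip to its free front end. Block: x -9..9, y -13..13 mm, top 32 mm above the underside; strip: x -9 (flush with the block's rear) to 110. The gauges differ only in thickness (4, 7, 10 mm); which one lies in front of the knife varies.
- nose_4 (a point): Middle of the front end of the 4 mm gauge, at its underside, 110 mm in front of the gauge's origin.
- gauge_7: Gauge plate, about 170 g: flat steel strip 7 mm thick, 30 mm wide, a black grip block standing on its rear end. Origin: underside, below the block's middle; x along the strip to its free front end. Block: x -9..9, y -13..13 mm, top 32 mm above the underside; strip: x -9 (flush with the block's rear) to 110. The gauges differ only in thickness (4, 7, 10 mm); which one lies in front of the knife varies.
- nose_7 (a point): Middle of the front end of the 7 mm gauge, at its underside, 110 mm in front of the gauge's origin.
- gauge_10: Gauge plate, about 200 g: flat steel strip 10 mm thick, 30 mm wide, a black grip block standing on its rear end. Origin: underside, below the block's middle; x along the strip to its free front end. Block: x -9..9, y -13..13 mm, top 32 mm above the underside; strip: x -9 (flush with the block's rear) to 110. The gauges differ only in thickness (4, 7, 10 mm); which one lies in front of the knife varies.
- nose_10 (a point): Middle of the front end of the 10 mm gauge, at its underside, 110 mm in front of the gauge's origin.
- forceps: Bystander: steel forceps, 120 mm long, 8 mm high, lying on the bench just in front of the coater, on its left. Origin: centre of the underside.
- timer: Bystander: cream lab timer, 62 x 68 x 20 mm, on the bench right of the mouse. Origin: centre of the underside.
- mouse: Bystander: black computer mouse, 109 x 62 x 40 mm, right of the coater. Origin: centre of the underside.

How it is judged (in metres and radians):
At the end, for the whole second after the job is handed in: Dial up (under 1.5 mm down), within 0.08 rad of setting 1, 2 or 3 for the 4, 7 or 10 mm gauge on the bed; that gauge flat, at rest, nose within 40 mm of the lane's centre line and 6 mm or more beyond the knife's back, within 0.35 rad of the coater's x; spare gauges moved under 20 mm (value of joint dial_press below 0.0015 m and ((value of joint dial between 0.6181 and 0.7781 rad and x of nose_4 in the frame of coater above 0.055 m and y of nose_4 in the frame of coater between -0.04 and 0.04 m and z of nose_4 in the frame of coater between 0.029 and 0.035 m and angle between gauge_4's own z axis and vertical below 0.06 rad and angle between the x axis of gauge_4 and the x axis of coater, either way round below 0.35 rad and linear speed of gauge_4 below 0.01 m/s and distance of each of gauge_7, gauge_10 from where it was at the start of the episode below 0.02 m) or (value of joint dial between 1.3162 and 1.4762 rad and x of nose_7 in the frame of coater above 0.055 m and y of nose_7 in the frame of coater between -0.04 and 0.04 m and z of nose_7 in the frame of coater between 0.029 and 0.035 m and angle between gauge_7's own z axis and vertical below 0.06 rad and angle between the x axis of gauge_7 and the x axis of coater, either way round below 0.35 rad and linear speed of gauge_7 below 0.01 m/s and distance of each of gauge_4, gauge_10 from where it was at the start of the episode below 0.02 m) or (value of joint dial between 2.0143 and 2.1743 rad and x of nose_10 in the frame of coater above 0.055 m and y of nose_10 in the frame of coater between -0.04 and 0.04 m and z of nose_10 in the frame of coater between 0.029 and 0.035 m and angle between gauge_10's own z axis and vertical below 0.06 rad and angle between the x axis of gauge_10 and the x axis of coater, either way round below 0.35 rad and linear speed of gauge_10 below 0.01 m/s and distance of each of gauge_4, gauge_7 from where it was at the start of the episode below 0.02 m))); the robot touches nothing.
It fails at once if the coater or its dial is forced: the fingers bear on it with more than 40 N (contact force between coater and the fingers above 40 N).
It fails at once if a gauge is rammed against the knife: more than 30 N (contact force between any of gauge_4, gauge_7, gauge_10 and knife above 30 N).
It fails at once if a bystander (forceps, timer, mouse) is moved by more than 4 cm (distance of any of forceps, timer, mouse from where it was at the start of the episode above 0.04 m).
It also fails if it takes over 51 s, if anything falls off the work surface, if the arm or the gripper's body presses on something with over 40 N, if the wrist force passes 120 N, or if a joint passes its speed limit or range.

ROBOT

A 6-joint arm with a two-finger parallel gripper is mounted at the origin on a cart in front of the work surface, level with it; the furniture and walls round the work are solid. World frame = base frame: x ahead of the robot, y to its left, z up, the work surface at z = 0. Lengths are in mm, angles in degrees, forces in N, time in s.
With the tool pointing down it reaches from about 350 to 850 mm from the base axis. Payload 8.1 kg.
Tool frame: the origin (TCP) lies between the finger pads; the fingertips stand 22 mm ahead of it and the grasp point (between the pads) lies 3 mm ahead of it (r.nose_length is the z of the fingertips in the tool frame, in mm); z points along the fingers, x is the direction in which the jaws open and shut, and the axes are right-handed (so a half turn about z gives the same grasp; the last joint's range is limited). The gripper opens to 85 mm and grips with 20 to 120 N. Pads are 22 mm wide; open, the fingers measure 114 mm over their backs; the gripper's body (76 mm by 85 mm) begins 54 mm behind the grasp point. The pads swing forward as they close: fully open they stand 13 mm farther back than shut.
Start: joints at [-72.96, 7.471, 85.268, -0, 87.261, -4.893], TCP at [224.132, -556.57, 253.292] pointing down, gripper open.
Joint ranges: [-169.43, 169.43], [-51.17, 129.36], [1.28, 143.12], [-76.62, 256.62], [0, 156.53], [-152.29, 152.29]. Speed limits (degrees/s): [136.94, 136.94, 159.86, 180, 180, 180].

INTERFACE

Orientations are given as [roll, pitch, yaw] about the fixed x, y, z axes, in that order (R = Rz(yaw) Ry(pitch) Rx(roll)).
In Python, from bench import r gives the robot as it stands.
- The arm moves only by the shell command python3 -m jog 'ROWS' [FORCE]. ROWS is JSON, a list of rows, each a list of 5 numbers: the shift along the tool's x, y, z in m, then the turn about the tool's z in degrees, then the opening in per cent of the stroke, from 0 (shut) to 100 (fully open). A call has 1 to 8 rows; each row is the pose to reach, as a shift and turn from the pose measured when the call began, along the tool's axes at that moment; what a row does not reach only later rows make up. A row lasts 1/10 s, in which the tool goes at most 50 mm and 8.59 degrees, less where a joint would pass 70% of its speed; a pose out of reach is approached as far as the arm can. A call with a gripper value outside its range is refused whole. The fingers move at their own pace and stop on an object; FORCE is the grip in N (left out, the last holds). Time passes only in rows, so rows that repeat a pose let the fingers close. It gives the time, the measured TCP pose, the force and the opening at its end, in the units of the state.
- r.sense(): the state, without advancing time (a new reading comes with each control period).
- r.snapshot(name): name is "scene" or "side" or "wrist"; returns a dict with "image" (480x640x3 uint8, red, green, blue), "K" (3x3 intrinsics, pixels), "T" (4x4, takes a point from camera to world coordinates); the wrist camera has in their place "tool_from_camera" (4x4, takes a point from camera to tool coordinates, whose origin is the TCP and whose axes are the tool frame's). Camera axes: x right, y down, z forward; pixel columns grow to the right and rows downward; lengths in mm; the calibration is good to about 2 mm. A picture is of the moment at which its call begins: read the wrist's pose just before it. There is no depth.
- r.hand_in(): hands the job in, once; it reports no verdict.
Trained networks look in a picture, given as the dict that the camera call returned (one of the last four; its "shot" number tells which), for a name from the list of things; names that differ only in an ending like _2 or _b are one class to them, and where a whole thing is asked for, a point or a joint stands for the part that bears it (a point fixed in the world has none). Each returns a list of dicts, best first, with "conf" (0 to 1); they miss things now and then, are a little off and sometimes report something else, mostly with a low value. They report only what shows in the picture. A call takes as long as a camera call.
- r.search_frame(picture, label): "bbox" ([left, top, right, bottom] in pixels, round what is visible of it).
- r.pinpoint(picture, label): "uv" ([column, row] in pixels: a listed point, or the origin of a listed thing).
The state is a dict: "time": time; "joint_pos": joint angles; "qd": joint speeds; "joint_efforts": joint torques, N m; "tool_pos": TCP position; "tcp_rot": TCP orientation; "ft_force": force on the tool from outside, world axes, zero at the start; "wrist_torque": the same for the moment, N m; "finger_gap": finger opening in mm.
Only numpy, scipy, OpenCV 4.12 (cv2) and the standard library are available. Lean on these libraries where they do the work, as an engineer would, in place of code of your own. Each camera call takes 0.05 s, during which the arm holds its last target. There are 200 camera calls.

## Working session

There is one attempt and no reset: what is moved stays moved. The work goes in short steps, Python scripts to look and compute and a shell command to move; the robot and the scene stay as the last step left them, time stands still between calls to the robot, and variables do not carry over. Pictures are saved under pics/ and viewed, about 8 in all and at most 12, crops included, and the job is handed in when it is done.

```bash
mkdir -p pics
cat > h.py <<'E'
import numpy as np, cv2
from bench import r
def ray(p,uv):
    d=np.linalg.inv(p["K"])@np.array([uv[0],uv[1],1.]); T=np.array(p["T"]); return T[:3,3],T[:3,:3]@d
def onz(p,uv,z):
    o,d=ray(p,uv); return o+d*(z-o[2])/d[2]
def save(p,n): cv2.imwrite(f"pics/{n}.png",p["image"][:,:,::-1])
E
python3 - <<'E'
from h import *
print(r.sense())
for c in("scene","side"):
    p=r.snapshot(c); save(p,c+"0"); print(c,np.round(p["T"],3).tolist())
    for n,z in(("coater",0),("knife_line",32),("dial_axis",100),("dial_pointer",124),("gauge_4",32),("gauge_7",32),("gauge_10",32),("nose_4",32),("nose_7",32),("nose_10",32),("forceps",0),("mouse",0),("timer",0)):
        for d in r.pinpoint(p,n)[:3]: print(n,round(d["conf"],2),np.round(d["uv"],1),onz(p,d["uv"],z).round(1))
E
```

```text
{'time': 0.0, 'joint_pos': array([-7.29601805e+01,  7.51551085e+00,  8.53312753e+01, -1.06075742e-03,
        8.72613806e+01, -4.89339749e+00]), 'qd': array([ 0.00046872, -0.03196257,  0.02696355,  0.02930138,  0.09902166,
        0.10645381]), 'joint_efforts': array([-1.97924215e-03, -5.69416165e+01, -5.00546801e+01, -2.78040197e-04,
        1.49217522e-02,  3.74379601e-05]), 'tool_pos': array([ 223.97300863, -556.06510025,  252.22106774]), 'tcp_rot': array([-1.79991829e+02,  1.07862934e-01, -6.80667236e+01]), 'ft_force': array([-0.41005151,  0.66721218, -0.61876685]), 'wrist_torque': array([0.01954917, 0.01602741, 0.04599799]), 'finger_gap': 85.07856787103307}
scene [[-0.527, -0.563, 0.636, -142.146], [-0.85, 0.349, -0.395, 541.049], [0.0, -0.749, -0.663, 750.877], [0.0, 0.0, 0.0, 1.0]]
coater 0.63 [222.4 290.3] [559.1 323.4   0. ]
coater 0.15 [442.1 248.7] [ 422.2 -131.5    0. ]
knife_line 0.94 [205.7 267.3] [604.6 335.   32. ]
dial_axis 0.94 [203.1 244.7] [593.9 334.5 100. ]
dial_pointer 0.74 [216.7 230.2] [591.7 304.4 124. ]
gauge_4 0.97 [186.5 335.3] [463.1 430.4  32. ]
gauge_4
[... 780 characters left out ...]
  0. ]
side [[-0.977, -0.096, 0.191, 278.778], [-0.213, 0.401, -0.891, 1208.0], [0.009, -0.911, -0.412, 583.911], [0.0, 0.0, 0.0, 1.0]]
coater 0.97 [275.4 320.4] [548.2 329.4   0. ]
knife_line 0.91 [245.5 303.4] [602.7 334.8  32. ]
dial_axis 0.58 [246.2 267.4] [602.4 322.8 100. ]
gauge_4 0.73 [325.1 317. ] [451.4 347.1  32. ]
gauge_7 0.73 [325.1 317. ] [451.4 347.1  32. ]
gauge_10 0.73 [325.1 317. ] [451.4 347.1  32. ]
nose_4 0.84 [264.8 306.1] [565.6 335.9  32. ]
nose_7 0.84 [264.8 306.1] [565.6 335.9  32. ]
nose_10 0.84 [264.8 306.1] [565.6 335.9  32. ]
forceps 0.68 [328.7 366.5] [425.  442.7   0. ]
mouse 0.8 [311.3 265. ] [534.3  96.2   0. ]
timer 0.94 [378.2 229.3] [ 415.5 -133.4    0. ]
```

Run:
```python
import cv2,numpy as np
a=cv2.imread("pics/scene0.png")[200:400,120:360];b=cv2.imread("pics/side0.png")[210:410,180:420]
cv2.imwrite("pics/v1.png",np.vstack([cv2.resize(x[:,:],None,fx=1,fy=1) for x in (a,b)]) if 0 else np.hstack([cv2.resize(x,(400,333),interpolation=cv2.INTER_CUBIC) for x in(a,b)]))
```

```text
(no output)
```

View pics/v1.png

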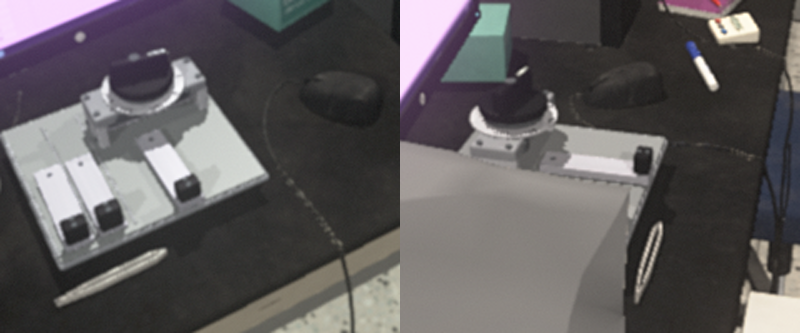

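Run:
```python
from h import *
p=r.snapshot("wrist"); print(np.round(p["tool_from_camera"],3).tolist(),np.round(p["K"],1).tolist(),r.nose_length)
s=r.sense()
R=cv2.Rodrigues(np.zeros(3))[0]
from scipy.spatial.transform import Rotation as Ro
R=Ro.from_euler('xyz',s['tcp_rot'],degrees=True).as_matrix()
for t in([430,310,400],[500,310,400]): print(R.T@(np.array(t)-s['tool_pos']))
```

```text
[[1.0, -0.0, -0.0, 0.231], [0.001, 0.948, 0.318, -82.802], [0.0, -0.318, 0.948, -120.719], [0.0, 0.0, 0.0, 1.0]] [[422.2, 0.0, 318.8], [0.0, 422.2, 235.8], [0.0, 0.0, 1.0]] 22.0
[-726.95682178 -514.65894599 -146.71781128]
[-700.81067341 -579.59259614 -146.71964281]
```

```bash
cat >> h.py <<'E'
from scipy.spatial.transform import Rotation as Ro
def rel(t,yaw=None):
    s=r.sense(); R=Ro.from_euler('xyz',s['tcp_rot'],degrees=True).as_matrix()
    d=R.T@(np.array(t,float)-s['tool_pos'])
    print("t %.2f"%s['time'],"pos",s['tool_pos'].round(1),"rot",s['tcp_rot'].round(1),"q6 %.1f"%s['joint_pos'][5],"F",s['ft_force'].round(1),"gap %.1f"%s['finger_gap'],"-> shift",d.round(1),"turn",None if yaw is None else round((s['tcp_rot'][2]-yaw+180)%360-180,2))
E
python3 -m jog '[[-0.035,-0.027,-0.008,-8,100],[-0.07,-0.054,-0.016,-16,100],[-0.105,-0.081,-0.024,-24,100],[-0.14,-0.108,-0.032,-32,100],[-0.175,-0.135,-0.04,-40,100],[-0.21,-0.162,-0.048,-48,100],[-0.245,-0.189,-0.056,-56,100],[-0.28,-0.216,-0.06,-64,100]]'
python3 -c "
from h import *
rel([480,330,330],90)"
```

```text
time: 2.25
tool_pos: [320.1, -214.7, 314.3]
tcp_rot: [179.9, -0.1, -3.8]
ft_force: [1.0, -0.5, 0.7]
finger_gap: 85.4
t 2.25 pos [ 320.1 -214.7  314.3] rot [ 1.799e+02 -1.000e-01 -3.800e+00] q6 -37.7 F [ 1.  -0.5  0.7] gap 85.4 -> shift [ 123.7 -554.   -16.1] turn -93.77
```

```bash
python3 -m jog '[[0.01,-0.046,-0.001,-8,100],[0.02,-0.092,-0.003,-16,100],[0.03,-0.138,-0.004,-24,100],[0.04,-0.184,-0.006,-32,100],[0.05,-0.23,-0.008,-40,100],[0.06,-0.276,-0.01,-48,100],[0.07,-0.322,-0.012,-56,100],[0.08,-0.368,-0.014,-64,100]]'
python3 -c "
from h import *
rel([480,330,330],90)"
```

```text
time: 3.05
tool_pos: [424.3, 149.5, 328.5]
tcp_rot: [179.8, -0.0, 60.6]
ft_force: [1.5, -1.0, -0.4]
finger_gap: 85.5
t 3.05 pos [424.3 149.5 328.5] rot [179.8  -0.   60.6] q6 -47.7 F [ 1.5 -1.  -0.4] gap 85.5 -> shift [184.6 -40.1  -1.6] turn -29.41
```

```bash
python3 -m jog '[[0.046,-0.01,0,-8,100],[0.092,-0.02,0,-16,100],[0.138,-0.03,0,-24,100],[0.184,-0.04,0,-29.4,100],[0.184,-0.04,0,-29.4,100],[0.184,-0.04,0,-29.4,100]]'
python3 - <<'E'
from h import *
rel([480,330,330],90)
s=r.sense(); p=r.snapshot("wrist"); save(p,"w1")
R=np.eye(4); R[:3,:3]=Ro.from_euler('xyz',s['tcp_rot'],degrees=True).as_matrix(); R[:3,3]=s['tool_pos']
p["T"]=R@p["tool_from_camera"]
for n,z in(("coater",0),("knife_line",32),("dial_axis",100),("dial_pointer",124),("gauge_4",32),("nose_4",32)):
    for d in r.pinpoint(p,n)[:3]: print(n,round(d["conf"],2),np.round(d["uv"],1),onz(p,d["uv"],z).round(1))
print(r.search_frame(p,"gauge_4"))
E
```

```text
time: 3.65
tool_pos: [479.5, 330.1, 327.2]
tcp_rot: [180.0, 0.1, 90.1]
ft_force: [0.2, -0.0, 0.5]
finger_gap: 85.2
t 3.65 pos [479.5 330.1 327.2] rot [1.80e+02 1.00e-01 9.01e+01] q6 -60.5 F [ 0.2 -0.   0.5] gap 85.2 -> shift [-0.1  0.5 -2.8] turn 0.05
coater 0.71 [319.  241.5] [556.1 329.8   0. ]
knife_line 0.62 [431.4 121.4] [423.6 436.8  32. ]
dial_axis 0.64 [319.4 319.1] [597.5 330.4 100. ]
dial_pointer 0.98 [278.4 327.2] [591.9 294.6 124. ]
dial_pointer 0.38 [334.4 154.2] [442.1 341.6 124. ]
gauge_4 0.97 [457.8 163.6] [463.6 466.1  32. ]
gauge_4 0.88 [334.3 152.4] [452.8 344.7  32. ]
gauge_4 0.75 [419.  162.8] [462.9 428.   32. ]
nose_4 0.71 [331.1 259. ] [564.5 342.7  32. ]
nose_4 0.6 [405.1 269. ] [575.9 421.8  32. ]
nose_4 0.6 [440.9 263.7] [569.7 459.4  32. ]
[{'bbox': [429.2, 152.7, 480.7, 270.7], 'conf': 0.93}, {'bbox': [395.5, 155.5, 442.7, 268.1], 'conf': 0.66}, {'bbox': [320.0, 144.1, 349.8, 263.7], 'conf': 0.63}]
```

View pics/w1.png

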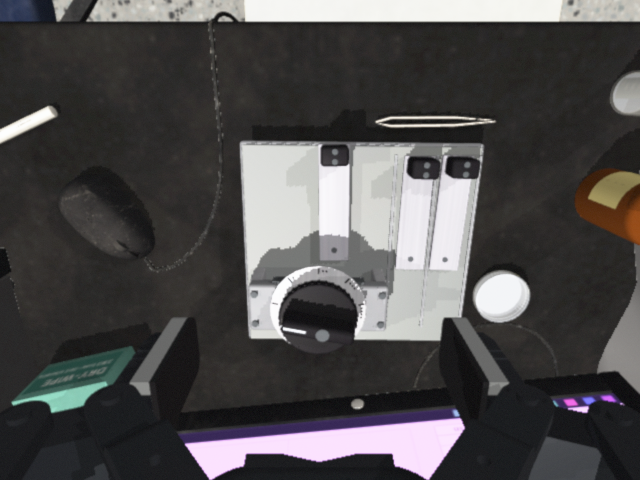

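```bash
python3 -m jog '[[0.005,-0.034,0.03,0,100],[0.01,-0.068,0.06,0,100],[0.015,-0.102,0.09,0,100],[0.015,-0.102,0.135,0,100],[0.015,-0.102,0.18,0,100],[0.015,-0.102,0.225,0,100],[0.015,-0.102,0.258,0,100],[0.015,-0.102,0.258,0,100]]'
python3 - <<'E'
from h import *
rel([378,345,66],90)
s=r.sense(); p=r.snapshot("wrist"); save(p,"w2")
im=p["image"][260:480,180:480][:,:,::-1]
cv2.imwrite("pics/w2c.png",cv2.resize(im,None,fx=2.6,fy=2.6,interpolation=cv2.INTER_CUBIC))
E
```

```text
time: 4.85
tool_pos: [375.5, 340.8, 65.8]
tcp_rot: [-179.8, 0.3, 89.9]
ft_force: [-0.8, -1.0, 0.9]
finger_gap: 85.5
t 4.85 pos [375.5 340.8  65.8] rot [-179.8    0.3   89.9] q6 -53.3 F [-0.8 -1.   0.9] gap 85.5 -> shift [ 4.2  2.5 -0.3] turn -0.12
```

View pics/w2c.png

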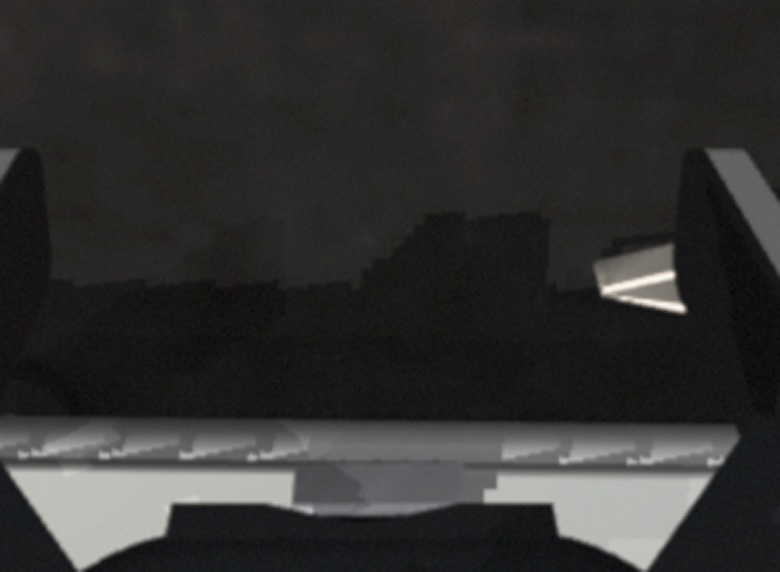

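```bash
python3 -m jog '[[0.004,0.025,-0.02,0,100],[0.004,0.025,-0.02,0,100],[0.004,0.025,-0.02,0,100]]'
python3 - <<'E'
from h import *
rel([400,345,85],90)
s=r.sense(); p=r.snapshot("wrist"); save(p,"w3")
im=p["image"][280:480,200:440][:,:,::-1]
cv2.imwrite("pics/w3c.png",cv2.resize(im,None,fx=3,fy=3,interpolation=cv2.INTER_CUBIC))
E
```

```text
time: 5.2
tool_pos: [404.3, 347.4, 92.2]
tcp_rot: [179.8, 0.0, 89.8]
ft_force: [0.5, -0.5, -0.4]
finger_gap: 85.3
t 5.20 pos [404.3 347.4  92.2] rot [179.8   0.   89.8] q6 -54.5 F [ 0.5 -0.5 -0.4] gap 85.3 -> shift [-2.4 -4.3  7.2] turn -0.17
```

View pics/w3c.png

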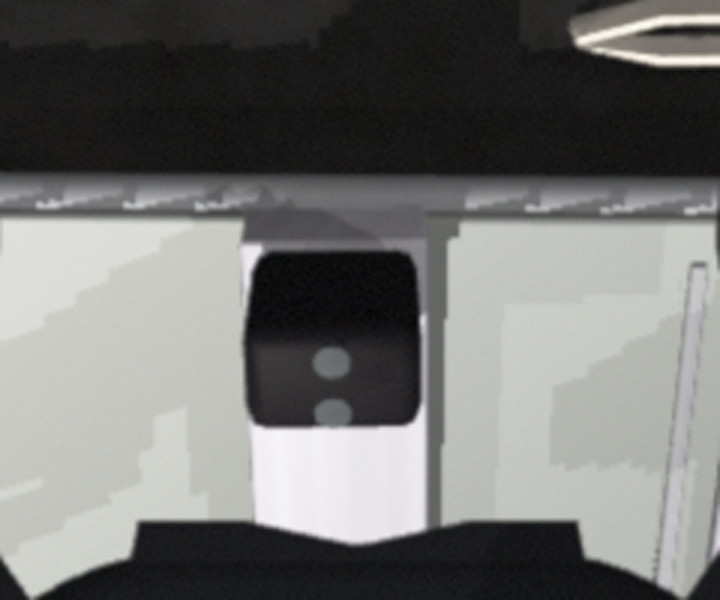

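Run:
```python
from h import *
s=r.sense(); p=r.snapshot("wrist")
M=np.eye(4); M[:3,:3]=Ro.from_euler('xyz',s['tcp_rot'],degrees=True).as_matrix(); M[:3,3]=s['tool_pos']
p["T"]=M@p["tool_from_camera"]
print(p["T"][:3,3].round(1))
uv=lambda c,q:(200+c/3,280+q/3)
print("bed edge",onz(p,uv(100,216),32).round(1),onz(p,uv(620,216),32).round(1))
for t in(4,7,10): print(t,"topedge L,R",onz(p,uv(241,242),32+t).round(1),onz(p,uv(427,242),32+t).round(1))
print("bottom",onz(p,uv(335,208),32).round(1))
for q in(340,425,427): print(q,onz(p,uv(335,q),64).round(1))
def X2z(c,q,x):
    o,d=ray(p,uv(c,q)); return (o+d*(x-o[0])/d[0])[2]
for x in (440,442,444,446,448): print(x,"z of top edge %.1f bottom %.1f"%(X2z(335,242,x),X2z(335,208,x)))
for n in("gauge_4",):
    for d in r.pinpoint(p,n)[:3]: print(n,d,onz(p,d["uv"],32).round(1))
```

```text
[322.  347.4 211.6]
bed edge [443.4 304.5  32. ] [443.6 390.3  32. ]
4 topedge L,R [445.7 328.   36. ] [445.8 358.3  36. ]
7 topedge L,R [443.6 328.3  39. ] [443.7 358.1  39. ]
10 topedge L,R [441.5 328.7  42. ] [441.5 357.9  42. ]
bottom [442.  343.3  32. ]
340 [442.2 343.8  64. ]
425 [457.  343.7  64. ]
427 [457.4 343.7  64. ]
440 z of top edge 44.1 bottom 35.0
442 z of top edge 41.3 bottom 32.0
444 z of top edge 38.5 bottom 29.0
446 z of top edge 35.6 bottom 26.0
448 z of top edge 32.8 bottom 23.0
gauge_4 {'uv': [315.5, 366.4], 'conf': 0.85} [451.9 345.1  32. ]
gauge_4 {'uv': [550.8, 385.2], 'conf': 0.64} [463.5 465.   32. ]
```

```bash
python3 -m jog '[[0,0,-0.04,-8,100],[-0.02,0.01,-0.05,-16,100],[-0.036,0.03,-0.05,-24,100],[-0.055,0.05,-0.05,-32,100],[-0.072,0.07,-0.05,-40,100],[-0.072,0.091,-0.045,-48,100],[-0.072,0.091,-0.035,-56,100],[-0.072,0.091,-0.022,-64,100]]' | head -3
python3 -m jog '[[0,0,0,-6,100],[0,0,0,-11,100],[0,0,0,-11,100]]' | head -3
python3 - <<'E'
from h import *
import pickle
s=r.sense(); rel([495,275,110],165); p=r.snapshot("wrist"); save(p,"w4")
M=np.eye(4); M[:3,:3]=Ro.from_euler('xyz',s['tcp_rot'],degrees=True).as_matrix(); M[:3,3]=s['tool_pos']
p["T"]=M@p["tool_from_camera"]; pickle.dump({k:p[k] for k in("K","T")},open("w4.pkl","wb"))
E
```

```text
time: 6.15
tool_pos: [493.2, 274.0, 111.8]
tcp_rot: [-179.9, 0.1, 154.2]
time: 6.45
tool_pos: [492.4, 273.9, 111.3]
tcp_rot: [-179.8, 0.0, 165.3]
t 6.45 pos [492.4 273.9 111.3] rot [-179.8    0.   165.3] q6 -141.2 F [-0.1 -0.7  0.6] gap 85.4 -> shift [-2.2  1.7  1.3] turn 0.27
```

View pics/w4.png

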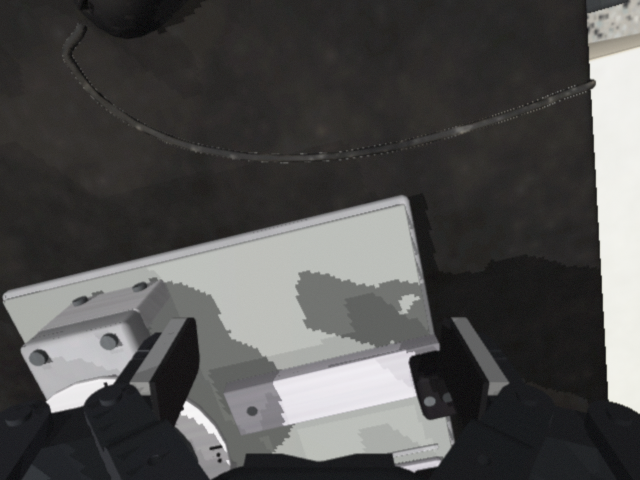

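Run:
```python
import cv2
a=cv2.imread("pics/w4.png")[330:460,210:430]
cv2.imwrite("pics/w4c.png",cv2.resize(a,None,fx=3.6,fy=3.6,interpolation=cv2.INTER_CUBIC))
```

```text
(no output)
```

View pics/w4c.png

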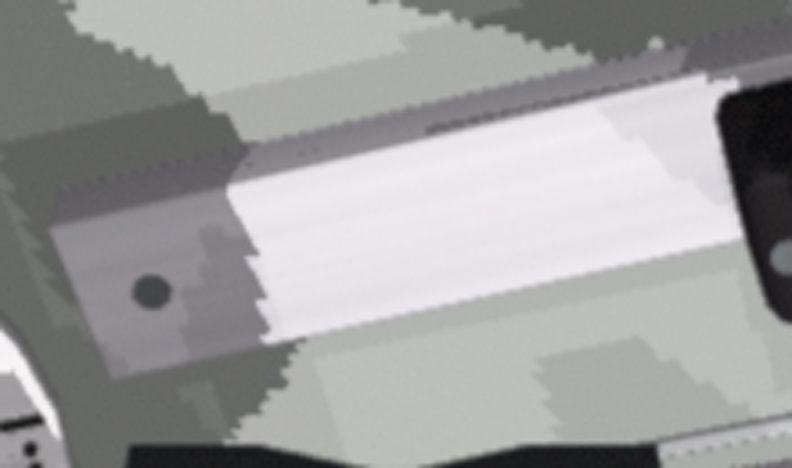

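Run:
```python
import pickle
from h import *
p=pickle.load(open("w4.pkl","rb"))
uv=lambda c,q:(210+c/3.6,330+q/3.6)
B=[onz(p,uv(*a),32) for a in((247,145),(655,45),(58,192))]; print("bottom",np.round(B,1).tolist())
for t in(4,7,10):
    N=[onz(p,uv(*a),32+t) for a in((232,185),(700,75),(52,226))]; F=[onz(p,uv(*a),32+t) for a in((272,340),(740,240),(112,378))]
    d=N[1]-N[2];L=np.hypot(*d[:2]); n=np.array([-d[1],d[0]])/L
    print(t,"yaw",np.degrees(np.arctan2(-d[1],-d[0])).round(2),"near-bottom",[float(((b-N[0])[:2]@n).round(2)) for b in B],"width",[float(((f-N[0])[:2]@n).round(2)) for f in F],"noseNF",N[2].round(1),F[2].round(1))
```

```text
bottom [[531.6, 330.5, 32.0], [466.7, 329.1, 32.0], [562.8, 331.3, 32.0]]
4 yaw 0.63 near-bottom [3.63, 4.33, 3.18] width [-29.88, -30.73, -30.31] noseNF [564.  334.4  36. ] [564.1 364.8  36. ]
7 yaw 0.63 near-bottom [1.52, 2.22, 1.06] width [-29.43, -30.26, -29.85] noseNF [562.6 332.2  39. ] [562.7 362.2  39. ]
10 yaw 0.63 near-bottom [-0.59, 0.1, -1.05] width [-28.97, -29.79, -29.39] noseNF [561.2 330.1  42. ] [561.3 359.6  42. ]
```

Run:
```python
import cv2
a=cv2.imread("pics/w3.png")[320:450,400:640]
cv2.imwrite("pics/w3d.png",cv2.resize(a,None,fx=3.3,fy=3.3,interpolation=cv2.INTER_CUBIC))
```

```text
(no output)
```

View pics/w3d.png

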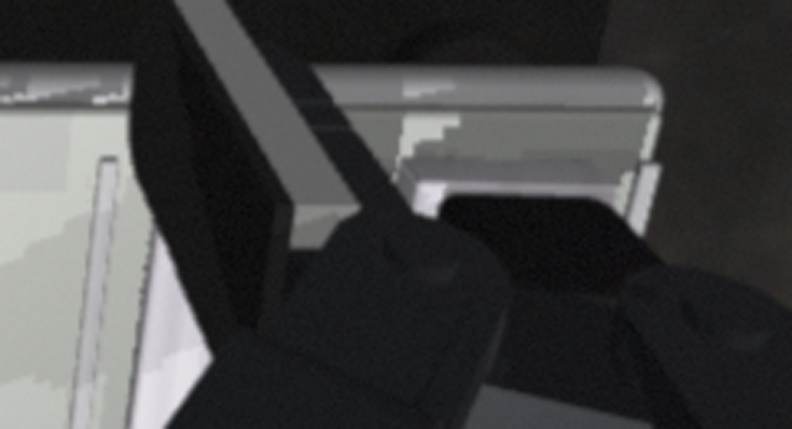

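Run:
```python
from h import *
import pickle
T=pickle.load(open("w4.pkl","rb"))
K=T["K"]
M=np.eye(4); M[:3,:3]=Ro.from_euler('xyz',[179.8,0,89.8],degrees=True).as_matrix(); M[:3,3]=[404.3,347.4,92.2]
W=r.snapshot("wrist"); p={"K":K,"T":M@W["tool_from_camera"]}
for c,q0,q1 in((551,320+160/3.3,320+181/3.3),(311,280+208/3,280+242/3)):
    b=onz(p,(c,q0),32); o,d=ray(p,(c,q1)); print(b.round(1),(o+d*(b[0]-o[0])/d[0]).round(2))
g=cv2.cvtColor(cv2.imread("pics/w3.png"),cv2.COLOR_BGR2GRAY)
for c in(530,545,570): print(c,g[350:382,c].tolist())
for c in(290,300,335): print(c,g[335:368,c].tolist())
```

```text
[455.1 463.7  32. ] [455.12 461.08  37.07]
[443.4 342.4  32. ] [443.39 342.58  41.36]
530 [120, 101, 83, 98, 134, 166, 184, 191, 191, 192, 191, 186, 148, 114, 111, 104, 100, 94, 90, 90, 94, 94, 96, 100, 125, 170, 206, 217, 214, 212, 214, 207]
545 [122, 110, 89, 91, 112, 116, 112, 110, 109, 111, 111, 112, 111, 113, 111, 114, 109, 104, 99, 96, 96, 96, 100, 99, 106, 134, 146, 133, 89, 37, 14, 17]
570 [118, 104, 86, 87, 108, 116, 112, 112, 111, 112, 111, 111, 112, 111, 110, 105, 102, 100, 95, 94, 98, 96, 98, 100, 99, 115, 135, 138, 129, 83, 31, 16]
290 [22, 23, 31, 57, 75, 88, 98, 103, 105, 102, 98, 99, 99, 98, 88, 80, 79, 77, 78, 76, 78, 79, 80, 80, 87, 102, 115, 120, 87, 41, 18, 13, 15]
300 [22, 22, 33, 58, 73, 85, 92, 98, 104, 110, 112, 112, 110, 109, 95, 79, 77, 79, 79, 78, 81, 81, 80, 81, 86, 104, 117, 116, 80, 34, 12, 13, 13]
335 [22, 27, 26, 52, 70, 80, 90, 96, 101, 106, 110, 111, 108, 99, 98, 96, 96, 96, 95, 95, 96, 97, 96, 97, 110, 129, 133, 129, 111, 71, 29, 14, 13]
```

```bash
python3 -m jog '[[0.012,0.034,0,0,0],[0.025,0.067,0,0,0],[0.025,0.067,0,0,0],[0.025,0.067,0,0,0],[0.025,0.067,0.02,0,0],[0.025,0.067,0.04,0,0],[0.025,0.067,0.04,0,0],[0.025,0.067,0.04,0,0]]' 20; python3 -m jog '[[0,0,0.002,0,0],[0,0,0.004,0,0],[0,0,0.005,0,0],[0,0,0.006,0,0]]'
```

```text
time: 7.35
tool_pos: [485.7, 344.1, 71.4]
tcp_rot: [-179.8, 0.0, 165.0]
ft_force: [0.6, -0.1, -0.0]
finger_gap: 0.4
time: 7.75
tool_pos: [485.9, 344.2, 65.7]
tcp_rot: [-179.8, 0.0, 164.9]
ft_force: [-0.1, -0.6, 0.3]
finger_gap: -0.3
```

```bash
for i in 1 2 3; do python3 -m jog '[[0,0,0.001,0,0],[0,0,0.001,0,0]]' | sed -n '2p;4p'; done
```

```text
tool_pos: [485.9, 344.2, 64.6]
ft_force: [-0.1, -0.7, -0.1]
tool_pos: [486.1, 344.4, 64.1]
ft_force: [-1.1, -1.5, 3.4]
tool_pos: [486.1, 344.4, 64.1]
ft_force: [-3.5, -3.4, 8.9]
```

```bash
python3 -m jog '[[0,0,-0.045,0,0],[0,0,-0.09,0,45],[0,0,-0.135,0,45],[-0.04,-0.01,-0.176,0,45],[-0.085,-0.02,-0.176,0,45],[-0.127,-0.032,-0.176,0,45],[-0.127,-0.032,-0.176,0,45],[-0.127,-0.032,-0.176,0,45]]'
python3 - <<'E'
from h import *
import pickle
s=r.sense(); rel([600,330,240],170); p=r.snapshot("wrist"); save(p,"w5")
M=np.eye(4); M[:3,:3]=Ro.from_euler('xyz',s['tcp_rot'],degrees=True).as_matrix(); M[:3,3]=s['tool_pos']
p["T"]=M@p["tool_from_camera"]; pickle.dump({k:p[k] for k in("K","T")},open("w5.pkl","wb"))
for n,z in(("dial_axis",100),("dial_pointer",124),("knife_line",32)):
    for d in r.pinpoint(p,n)[:2]: print(n,round(d["conf"],2),np.round(d["uv"],1),onz(p,d["uv"],z).round(1))
E
```

```text
time: 9.15
tool_pos: [601.0, 280.2, 239.4]
tcp_rot: [-179.8, -0.0, 164.8]
ft_force: [0.2, 0.8, -0.2]
finger_gap: 38.2
t 9.15 pos [601.  280.2 239.4] rot [-179.8   -0.   164.8] q6 -144.2 F [ 0.2  0.8 -0.2] gap 38.2 -> shift [14.  47.8 -0.8] turn -5.16
dial_pointer 0.61 [342.8 259.7] [591.2 295.8 124. ]
```

View pics/w5.png

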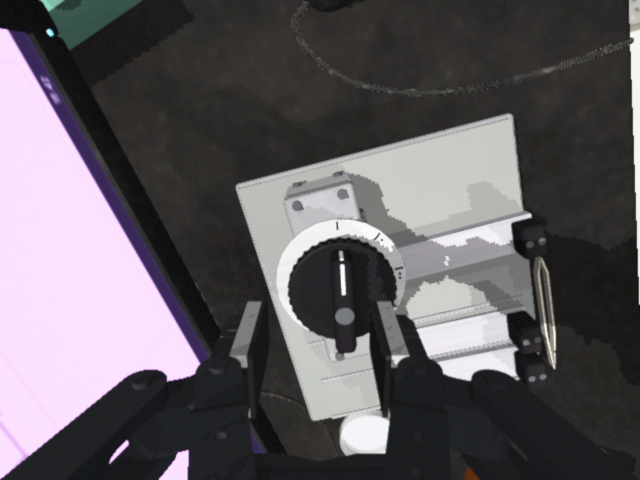

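Run:
```python
import pickle
from h import *
p=pickle.load(open("w5.pkl","rb"))
f=lambda u,z:onz(p,u,z).round(1)
a,b,c=f((237,187),32),f((514,115),32),f((314,420),32)
print("corners BR FR BL",a,b,c)
d=a-b; yaw=np.arctan2(d[1],d[0]); e=c-a; print("yaw",np.degrees(yaw),np.degrees(np.arctan2(-e[0],e[1])),np.hypot(*d[:2]),np.hypot(*e[:2]))
for y in(0,np.arctan2(-e[0],e[1]),yaw):
    x,yv=np.array([np.cos(y),np.sin(y)]),np.array([-np.sin(y),np.cos(y)])
    print("axis est",[(q[:2]-x*(X-45)-yv*Y).round(1).tolist() for q,X,Y in((a,111,-79),(b,-111,-79),(c,111,161))])
P,E=f((342.8,259.7),124),f((345,351),124); print("bar",P,E,(P+E)/2,np.hypot(*(P-E)[:2]),np.degrees(np.arctan2(*(P-E)[1::-1]))%360, f((341,252),124))
# disc rim ellipse: left 288 right 398 bottom 337 top ~238 at z=100
print("disc L,R",f((289,290),100),f((398,283),100),f((345,337),100))
```

```text
corners BR FR BL [660.9 250.8  32. ] [443.2 253.2  32. ] [662.4 485.2  32. ]
yaw -0.6316228774869057 -0.36664887427974774 217.7132288125827 234.40479943891933
axis est [[594.9, 329.8], [599.2, 332.2], [596.4, 324.2]]
axis est [[595.4, 330.2], [599.7, 331.2], [595.4, 324.6]]
axis est [[595.8, 330.5], [600.1, 330.5], [594.6, 324.9]]
bar [591.2 295.8 124. ] [605.4 357.9 124. ] [598.3  326.85 124.  ] 63.702825683010275 257.11998809721354 [591.1 290.8 124. ]
disc L,R [633.  317.2 100. ] [560.5 331.5 100. ] [605.2 362.6 100. ]
```

```bash
python3 -m jog '[[0.016,0.045,0,-4.7,45],[0.016,0.045,0,-4.7,45],[0.016,0.045,0.03,-4.7,45],[0.016,0.045,0.06,-4.7,45],[0.016,0.045,0.09,-4.7,45],[0.016,0.045,0.09,-4.7,45],[0.016,0.045,0.09,-4.7,45]]'
python3 - <<'E'
from h import *
rel([597.3,328,135],169.5); p=r.snapshot("wrist"); save(p,"w6")
cv2.imwrite("pics/w6c.png",cv2.resize(p["image"][240:480,160:480][:,:,::-1],None,fx=2.4,fy=2.4))
E
```

```text
time: 10.05
tool_pos: [594.7, 329.7, 150.2]
tcp_rot: [-179.8, -0.1, 169.8]
ft_force: [-0.2, 0.5, 0.9]
finger_gap: 38.6
t 10.05 pos [594.7 329.7 150.2] rot [-1.798e+02 -1.000e-01  1.698e+02] q6 -145.0 F [-0.2  0.5  0.9] gap 38.6 -> shift [-2.9 -1.2 15.2] turn 0.3
```

View pics/w6c.png

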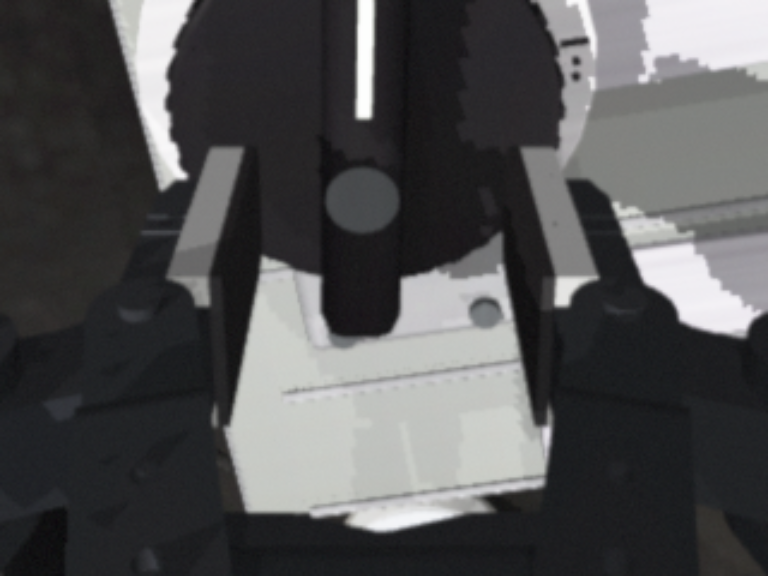

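```bash
python3 -m jog '[[-0.003,-0.0025,0.008,0,45],[-0.003,-0.0025,0.016,0,35],[-0.003,-0.0025,0.022,0,28],[-0.003,-0.0025,0.022,0,23],[-0.003,-0.0025,0.022,0,21],[-0.003,-0.0025,0.022,0,21]]' ;python3 -m jog '[[0,0,0.002,0,21],[0,0,0.004,0,21],[0,0,0.005,0,21],[0,0,0.005,0,21]]'
```

```text
time: 10.7
tool_pos: [598.5, 327.1, 130.2]
tcp_rot: [-179.9, 0.1, 169.8]
ft_force: [-0.8, 0.2, -0.2]
finger_gap: 18.1
time: 11.1
tool_pos: [598.3, 327.0, 124.8]
tcp_rot: [-179.9, 0.1, 169.8]
ft_force: [-0.8, -0.2, -0.7]
finger_gap: 17.9
```

```bash
python3 -m jog '[[0,0,0.002,0,21],[0,0,0.003,0,21],[0,0,0.004,0,21],[0,0,0.004,0,21]]'; python3 -m jog '[[0,0,0.002,0,21],[0,0,0.003,0,21],[0,0,0.003,0,21]]'
```

```text
time: 11.5
tool_pos: [598.5, 327.1, 121.2]
tcp_rot: [-179.9, 0.1, 169.8]
ft_force: [-0.7, 0.0, 3.9]
finger_gap: 17.9
time: 11.8
tool_pos: [598.6, 327.2, 118.9]
tcp_rot: [-179.9, 0.1, 169.8]
ft_force: [-1.9, -1.4, 6.1]
finger_gap: 18.1
```

```bash
python3 -m jog '[[0,0,0.002,0,21],[0,0,0.004,0,21],[0,0,0.004,0,21],[0,0,0.004,0,21]]'
```

```text
time: 12.2
tool_pos: [598.7, 327.2, 116.0]
tcp_rot: [-179.9, 0.1, 169.8]
ft_force: [-4.3, -1.7, 8.9]
finger_gap: 17.7
```

```bash
python3 -m jog '[[0,0,0.001,0,21],[0,0,0.001,4,21],[0,0,0.001,8,21],[0,0,0.001,12,21],[0,0,0.001,16,21],[0,0,0.001,20,21],[0,0,0.001,24,21]]'; python3 -c "
from h import *
rel([598,327.5,115.5],50);print(r.sense()['wrist_torque'])"
```

```text
time: 12.9
tool_pos: [598.3, 327.2, 115.9]
tcp_rot: [-179.9, 0.1, 145.6]
ft_force: [-5.4, -2.3, 10.5]
finger_gap: 17.6
t 12.90 pos [598.3 327.2 115.9] rot [-1.799e+02  1.000e-01  1.456e+02] q6 -121.2 F [-5.4 -2.3 10.5] gap 17.6 -> shift [0.4 0.1 0.4] turn 95.63
[-0.31931674  1.20710759  0.06304275]
```

```bash
python3 -m jog '[[0,0,0,8,21],[0,0,0,16,21],[0,0,0,24,21],[0,0,0,32,21],[0,0,0,40,21],[0,0,0,48,21],[0,0,0,56,21],[0,0,0,64,21]]'; python3 -c "
from h import *
rel([598,327.5,115.5],49.5);print(r.sense()['wrist_torque'])
p=r.snapshot('wrist');save(p,'w7')
cv2.imwrite('pics/w7c.png',cv2.resize(p['image'][200:480,160:480][:,:,::-1],None,fx=2,fy=2))"
```

```text
time: 13.7
tool_pos: [598.5, 327.5, 117.1]
tcp_rot: [179.9, 0.1, 81.3]
ft_force: [-4.7, -1.3, 8.4]
finger_gap: 18.0
t 13.70 pos [598.5 327.5 117.1] rot [1.799e+02 1.000e-01 8.130e+01] q6 -56.8 F [-4.7 -1.3  8.4] gap 18.0 -> shift [-0.1 -0.5  1.6] turn 31.82
[-0.20180308  0.62430843  0.02471275]
```

View pics/w7c.png

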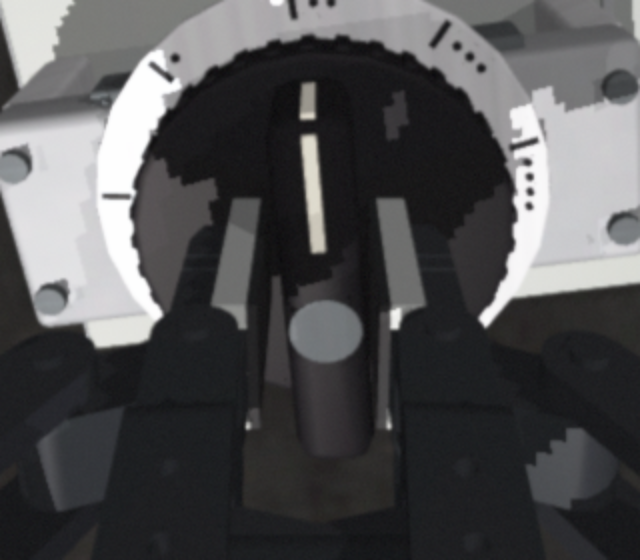

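```bash
python3 -m jog '[[0,0,0.0005,7,21],[0,0,0.0005,14,21],[0,0,0.0005,20,21],[0,0,0.0005,25,21],[0,0,0.0005,25,21],[0,0,-0.001,25,21],[0,0,-0.003,25,21],[0,0,-0.003,25,21]]'; python3 -c "
from h import *
rel([598,327.5,115.5],49.5);print(r.sense()['wrist_torque'])"
```

```text
time: 14.55
tool_pos: [598.5, 327.5, 120.0]
tcp_rot: [179.8, 0.0, 55.8]
ft_force: [-0.6, -0.1, -0.3]
finger_gap: 17.6
t 14.55 pos [598.5 327.5 120. ] rot [179.8   0.   55.8] q6 -31.3 F [-0.6 -0.1 -0.3] gap 17.6 -> shift [-0.3 -0.4  4.5] turn 6.27
[-0.01596584  0.01525228  0.03355807]
```

```bash
python3 -m jog '[[0,0,0,3,21],[0,0,0,6,21],[0,0,0,8,21],[0,0,0,8,21]]'; for i in 1 2; do python3 -m jog '[[0,0,0,1,21],[0,0,0,2,21],[0,0,0,2,21]]'; done; python3 -c "
from h import *
print(r.sense()['wrist_torque'])"
```

```text
time: 14.95
tool_pos: [598.3, 327.8, 119.7]
tcp_rot: [179.9, -0.0, 47.8]
ft_force: [-0.8, 1.6, 0.0]
finger_gap: 18.0
time: 15.25
tool_pos: [598.3, 327.8, 119.8]
tcp_rot: [179.9, -0.0, 45.7]
ft_force: [-0.8, 0.2, 2.2]
finger_gap: 18.2
time: 15.55
tool_pos: [598.4, 327.9, 119.9]
tcp_rot: [179.9, -0.0, 43.7]
ft_force: [0.0, 0.8, 3.2]
finger_gap: 18.1
[0.11400289 0.21158778 0.10722804]
```

```bash
python3 -m jog '[[0,0,0,-3,21],[0,0,-0.002,-4,24],[0,0,-0.006,-4,30],[0,0,-0.03,-4,30],[0,0,-0.07,-4,40],[0,0,-0.11,-4,40],[0,-0.03,-0.13,-4,40],[0,-0.05,-0.13,-4,40]]'; python3 -c "
from h import *
rel([453,344,120],90.)
p=r.snapshot('wrist');save(p,'w8')
cv2.imwrite('pics/w8c.png',cv2.resize(p['image'][100:440,120:520][:,:,::-1],None,fx=1.7,fy=1.7))"
```

```text
time: 16.35
tool_pos: [564.9, 365.9, 255.5]
tcp_rot: [179.7, -0.5, 47.6]
ft_force: [-1.4, -0.5, 0.1]
finger_gap: 34.2
t 16.35 pos [564.9 365.9 255.5] rot [179.7  -0.5  47.6] q6 -19.0 F [-1.4 -0.5  0.1] gap 34.2 -> shift [-92.8 -68.5 134.4] turn -42.42
```

View pics/w8c.png

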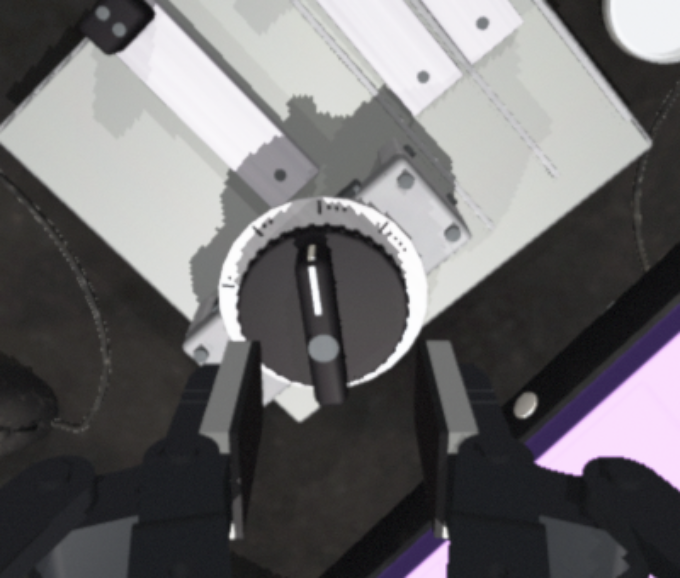

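```bash
python3 -m jog '[[-0.03,-0.022,0,-8,55],[-0.06,-0.045,0.02,-16,55],[-0.095,-0.07,0.04,-24,55],[-0.095,-0.07,0.08,-32,55],[-0.095,-0.07,0.12,-40,55],[-0.095,-0.07,0.135,-42,55],[-0.095,-0.07,0.135,-42,55],[-0.095,-0.07,0.135,-42,55]]'
python3 - <<'E'
from h import *
M=np.eye(4); M[:3,:3]=Ro.from_euler('xyz',[179.7,-.5,47.6],degrees=True).as_matrix(); M[:3,3]=[564.9,365.9,255.5]
s=r.sense(); rel([450,343.7,70],90.)
p=r.snapshot('wrist'); q={"K":p["K"],"T":M@p["tool_from_camera"]}
a,b=[onz(q,(120+c/1.7,100+d/1.7),124) for c,d in((312,250),(331,398))]
print("bar angle",np.degrees(np.arctan2(*(a-b)[1::-1])),np.hypot(*(a-b)[:2]),(a+b)/2)
save(p,"w9"); M[:3,:3]=Ro.from_euler('xyz',s['tcp_rot'],degrees=True).as_matrix(); M[:3,3]=s['tool_pos']
p["T"]=M@p["tool_from_camera"]
for d in r.pinpoint(p,"gauge_10")[:2]: print(d,onz(p,d["uv"],32).round(1))
for d in r.search_frame(p,"gauge_10")[:2]: print(d)
c=p["image"][200:480,160:480][:,:,::-1]; cv2.imwrite("pics/w9c.png",cv2.resize(c,None,fx=2,fy=2))
E
```

```text
time: 17.2
tool_pos: [446.1, 344.9, 116.3]
tcp_rot: [179.8, -0.1, 89.6]
ft_force: [0.3, -0.2, -0.0]
finger_gap: 47.2
t 17.20 pos [446.1 344.9 116.3] rot [ 1.798e+02 -1.000e-01  8.960e+01] q6 -57.1 F [ 0.3 -0.2 -0. ] gap 47.2 -> shift [-1.2  3.7 46.3] turn -0.35
bar angle 143.7648811945555 63.97872846983811 [593.92156175 332.69853657 124.        ]
{'uv': [322.3, 269.3], 'conf': 0.95} [453. 347.  32.]
{'uv': [471.7, 288.0], 'conf': 0.69} [464.4 426.9  32. ]
{'bbox': [440.7, 271.8, 526.6, 453.6], 'conf': 0.8}
{'bbox': [499.2, 269.1, 603.7, 393.2], 'conf': 0.75}
```

View pics/w9c.png

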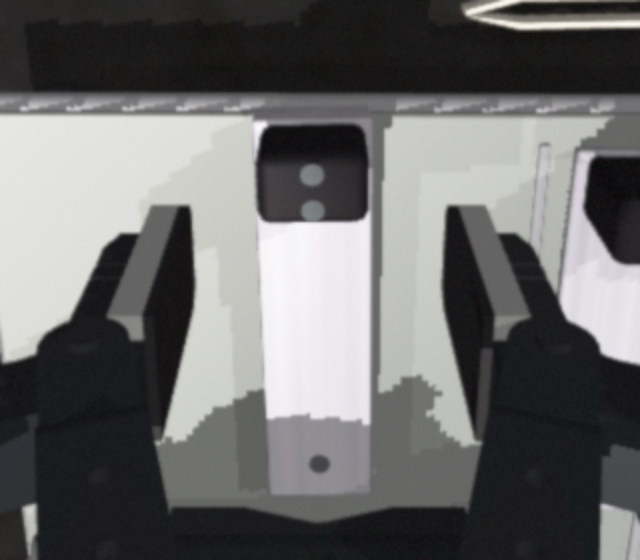

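```bash
python3 - <<'E'
from h import *
im=cv2.imread("pics/w8.png")[205:350,235:385]
cv2.imwrite("pics/w8d.png",cv2.resize(im,None,fx=4,fy=4,interpolation=cv2.INTER_CUBIC))
E
python3 - <<'E'
from h import *
import pickle
K=pickle.load(open("w5.pkl","rb"))["K"]; C=r.snapshot("wrist")["tool_from_camera"]
def T(rot,pos):
    M=np.eye(4); M[:3,:3]=Ro.from_euler('xyz',rot,degrees=True).as_matrix(); M[:3,3]=pos; return {"K":K,"T":M@C}
V={"w5":(T([-179.8,0,164.8],[601,280.2,239.4]),(325,240,360,300)),"w6":(T([-179.8,-.1,169.8],[594.7,329.7,150.2]),(300,200,325,292)),
"w7":(T([179.9,.1,81.3],[598.5,327.5,117.1]),(305,225,330,330)),"w8":(T([179.7,-.5,47.6],[564.9,365.9,255.5]),(290,250,315,290))}
for n,(p,(x0,y0,x1,y1)) in V.items():
    g=cv2.cvtColor(cv2.imread(f"pics/{n}.png"),cv2.COLOR_BGR2GRAY)[y0:y1,x0:x1]
    ys,xs=np.where(g>130)
    w=np.array([onz(p,(x+x0,y+y0),124)[:2] for x,y in zip(xs,ys)],np.float32)
    vx,vy,cx,cy=cv2.fitLine(w,cv2.DIST_HUBER,0,.01,.01).ravel()
    ext=(w-w.mean(0))@np.array([vx,vy])
    print(n,len(xs),"angle mod180 %.1f"%(np.degrees(np.arctan2(vy,vx))%180),"c",round(float(cx),1),round(float(cy),1),"len",np.ptp(ext).round(1), xs.min()+x0,xs.max()+x0,ys.min()+y0,ys.max()+y0)
p=V["w8"][0]
for z in(85,89):
  for c,q in((229,286),(263,230),(320,207),(385,228)):
    a=onz(p,(120+c/1.7,100+q/1.7),z)[:2]-np.array([597.5,328]); print(z,c,np.degrees(np.arctan2(a[1],a[0])).round(1),np.hypot(*a).round(1))
E
```

```text
w5 187 angle mod180 79.0 c 593.2 306.4 len 36.8 325 345 240 295
w6 483 angle mod180 78.9 c 592.7 304.9 len 35.0 300 324 200 289
w7 539 angle mod180 174.5 c 571.6 330.8 len 27.0 310 322 242 325
w8 142 angle mod180 144.4 c 579.8 341.7 len 24.7 301 309 250 285
85 229 -141.4 40.7
85 263 174.6 40.5
85 320 137.5 42.5
85 385 97.5 43.2
89 229 -144.0 40.4
89 263 173.0 41.3
89 320 137.4 43.7
89 385 98.9 44.0
```

```bash
python3 -m jog '[[0,0,-0.045,0,45],[-0.005,0.03,-0.065,8,45],[-0.01,0.07,-0.07,16,45],[-0.016,0.115,-0.07,24,45],[-0.016,0.152,-0.07,32,45],[-0.016,0.152,-0.06,35.5,45],[-0.016,0.152,-0.05,35.5,45],[-0.016,0.152,-0.05,35.5,45]]'; python3 -c "
from h import *
rel([598.4,327.7,120],54.2)"
```

```text
time: 18.2
tool_pos: [598.1, 328.3, 167.6]
tcp_rot: [179.9, -0.3, 54.3]
ft_force: [-0.7, -0.3, -0.3]
finger_gap: 38.7
t 18.20 pos [598.1 328.3 167.6] rot [179.9  -0.3  54.3] q6 -29.9 F [-0.7 -0.3 -0.3] gap 38.7 -> shift [-0.5  0.6 47.6] turn 0.1
```

```bash
python3 -m jog '[[0,0,0.02,0,45],[0,0,0.035,0,40],[0,0,0.045,0,32],[0,0,0.0475,0,24],[0,0,0.0475,0,19],[0,0,0.0475,0,19],[0,0,0.0475,0,19]]'; python3 -m jog '[[0,0,0,3,19],[0,0,0,5,19],[0,0,0,5,19]]'
```

```text
time: 18.9
tool_pos: [598.9, 328.8, 121.2]
tcp_rot: [179.8, -0.4, 54.3]
ft_force: [-0.4, 0.4, 0.9]
finger_gap: 16.1
time: 19.2
tool_pos: [599.0, 328.3, 121.7]
tcp_rot: [179.9, -0.3, 49.3]
ft_force: [-1.5, -3.1, 0.5]
finger_gap: 16.2
```

```bash
for i in 1 2; do python3 -m jog '[[0,0,0,2,19],[0,0,0,2,19]]'; python3 -c "
from h import *
print(r.sense()['wrist_torque'].round(3))"; done
```

```text
time: 19.4
tool_pos: [599.2, 328.2, 122.3]
tcp_rot: [179.8, -0.4, 47.3]
ft_force: [-2.7, -2.9, 3.3]
finger_gap: 16.2
[-0.563  0.474  0.035]
time: 19.6
tool_pos: [599.1, 328.1, 122.5]
tcp_rot: [179.9, -0.3, 45.3]
ft_force: [-1.2, -3.0, 1.0]
finger_gap: 16.2
[-0.476  0.378  0.009]
```

```bash
for i in 1 2 3; do python3 -m jog '[[0,0,0,1.5,19],[0,0,0,1.5,19]]'|sed -n '2,4p'; python3 -c "
from h import *
print(r.sense()['wrist_torque'].round(3))"; done
```

```text
tool_pos: [599.1, 328.0, 122.5]
tcp_rot: [179.9, -0.3, 43.8]
ft_force: [-2.0, -2.9, 0.8]
[-0.455  0.34   0.025]
tool_pos: [599.1, 328.0, 122.5]
tcp_rot: [179.9, -0.3, 42.3]
ft_force: [-1.6, -2.7, 2.0]
[-0.462  0.327  0.056]
tool_pos: [599.0, 327.8, 122.5]
tcp_rot: [179.9, -0.3, 40.7]
ft_force: [-3.4, -3.2, 1.7]
[-0.585  0.433  0.084]
```

```bash
for i in 1 2; do python3 -m jog '[[0,0,0,1,19],[0,0,0,1,19]]'|sed -n '2,4p'; python3 -c "
from h import *
print(r.sense()['wrist_torque'].round(3))"; done
python3 - <<'E'
from h import *
s=r.sense(); p=r.snapshot("wrist"); save(p,"w10")
M=np.eye(4); M[:3,:3]=Ro.from_euler('xyz',s['tcp_rot'],degrees=True).as_matrix(); M[:3,3]=s['tool_pos']; p["T"]=M@p["tool_from_camera"]
g=cv2.cvtColor(p["image"],cv2.COLOR_RGB2GRAY)[225:330,300:335]
n,l,st,c=cv2.connectedComponentsWithStats((g>130).astype(np.uint8)); print(st.tolist())
for k in np.argsort(-st[1:,4])[:2]+1:
    ys,xs=np.where(l==k)
    w=np.array([onz(p,(x+300,y+225),124)[:2] for x,y in zip(xs,ys)],np.float32)
    vx,vy,cx,cy=cv2.fitLine(w,cv2.DIST_HUBER,0,.01,.01).ravel(); print(len(xs),np.degrees(np.arctan2(vy,vx))%180,cx,cy)
E
```

```text
tool_pos: [598.9, 327.7, 122.5]
tcp_rot: [179.9, -0.3, 39.6]
ft_force: [-2.3, -3.8, 2.9]
[-0.712  0.497  0.187]
tool_pos: [598.7, 327.5, 122.4]
tcp_rot: [179.9, -0.3, 38.6]
ft_force: [-2.9, -4.0, 2.1]
[-0.751  0.497  0.247]
[[0, 0, 35, 105, 3080], [1, 15, 8, 19, 126], [2, 41, 17, 60, 469]]
469 135.68054 583.5891 343.16107
126 120.59269 572.9426 354.3635
```

```bash
python3 -m jog '[[0,0,0,-4,19],[0,0,0,-5,24],[0,0,-0.002,-5,40],[0,0,-0.03,-5,40],[0,0,-0.07,-5,40],[0,0,-0.11,-5,40],[0,-0.03,-0.133,-5,40],[0,-0.05,-0.133,-5,40]]'|sed -n '1,4p'
python3 - <<'E'
from h import *
s=r.sense(); rel([450,344,120],90); p=r.snapshot("wrist"); save(p,"w11")
M=np.eye(4); M[:3,:3]=Ro.from_euler('xyz',s['tcp_rot'],degrees=True).as_matrix(); M[:3,3]=s['tool_pos']; p["T"]=M@p["tool_from_camera"]
g=cv2.cvtColor(p["image"],cv2.COLOR_RGB2GRAY)[235:300,285:330]
n,l,st,c=cv2.connectedComponentsWithStats((g>130).astype(np.uint8)); print(st.tolist())
for k in range(1,n):
    if st[k,4]<40: continue
    ys,xs=np.where(l==k)
    w=np.array([onz(p,(x+285,y+235),124)[:2] for x,y in zip(xs,ys)],np.float32)
    vx,vy,cx,cy=cv2.fitLine(w,cv2.DIST_HUBER,0,.01,.01).ravel(); print(len(xs),np.degrees(np.arctan2(vy,vx))%180,cx,cy)
# height check of the bar: stripe length + far end position
for z in("dial_pointer","dial_axis"):
    for d in r.pinpoint(p,z)[:1]: print(z,d,onz(p,d["uv"],124).round(1),onz(p,d["uv"],100).round(1))
E
```

```text
time: 21.45
tool_pos: [568.5, 368.6, 261.9]
tcp_rot: [179.8, -0.8, 43.5]
ft_force: [0.6, 1.2, 0.5]
t 21.45 pos [568.5 368.6 261.9] rot [179.8  -0.8  43.5] q6 -14.8 F [0.6 1.2 0.5] gap 34.5 -> shift [-104.9  -64.2  140.1] turn -46.55
[[0, 0, 45, 65, 2725], [17, 8, 4, 8, 23], [17, 19, 6, 30, 134], [15, 61, 14, 4, 43]]
134 136.20573 583.58813 342.96432
43 44.09846 599.34106 328.16544
dial_pointer {'uv': [300.1, 249.6], 'conf': 0.62} [572.3 350.9 124. ] [578.  343.8 100. ]
dial_axis {'uv': [306.7, 281.4], 'conf': 0.61} [590.9 337.1 124. ] [598.3 328.8 100. ]
```

```bash
python3 -m jog '[[-0.035,-0.021,0,-8,55],[-0.07,-0.042,0.02,-16,55],[-0.105,-0.064,0.04,-24,55],[-0.105,-0.064,0.08,-32,55],[-0.105,-0.064,0.12,-40,55],[-0.105,-0.064,0.14,-46,55],[-0.105,-0.064,0.14,-46,55],[-0.105,-0.064,0.14,-46,55]]'|head -3; python3 -c "
from h import *
rel([450,343.7,70],90.3)"
```

```text
time: 22.4
tool_pos: [446.4, 341.1, 113.9]
tcp_rot: [179.8, -0.0, 89.4]
t 22.40 pos [446.4 341.1 113.9] rot [179.8  -0.   89.4] q6 -57.2 F [-0.3  0.1  0.1] gap 47.2 -> shift [ 2.6  3.5 43.9] turn -0.88
```

```bash
python3 -m jog '[[0.0026,0.0035,0.015,-0.9,55],[0.0026,0.0035,0.03,-0.9,55],[0.0026,0.0035,0.041,-0.9,55],[0.0026,0.0035,0.041,-0.9,55],[0.0026,0.0035,0.041,-0.9,40],[0.0026,0.0035,0.041,-0.9,25],[0.0026,0.0035,0.041,-0.9,20],[0.0026,0.0035,0.041,-0.9,20]]' 20; python3 -c "
from h import *
rel([510,341,72],90)"
```

```text
time: 23.2
tool_pos: [450.4, 344.0, 73.6]
tcp_rot: [179.7, -0.1, 90.3]
ft_force: [-0.4, -1.4, 2.1]
finger_gap: 25.3
t 23.20 pos [450.4 344.   73.6] rot [ 1.797e+02 -1.000e-01  9.030e+01] q6 -58.0 F [-0.4 -1.4  2.1] gap 25.3 -> shift [-3.3 59.6  1.9] turn 0.31
```

```bash
python3 -m jog '[[0,0.006,0,0,20],[0,0.012,0,0,20],[0,0.018,0,0,20],[0,0.022,0,0,20],[0,0.026,0,0,20]]'; python3 -m jog '[[0,0.003,0,0,20],[0,0.006,0,0,20],[0,0.009,0,0,20],[0,0.012,0,0,20]]'
```

```text
time: 23.7
tool_pos: [476.8, 344.1, 73.6]
tcp_rot: [179.8, -0.1, 90.3]
ft_force: [-1.4, 0.0, -0.2]
finger_gap: 25.1
time: 24.1
tool_pos: [489.0, 344.1, 73.6]
tcp_rot: [179.8, -0.1, 90.3]
ft_force: [-1.4, -0.6, -1.3]
finger_gap: 25.5
```

```bash
python3 -m jog '[[0,0.003,0,0,20],[0,0.006,0,0,20],[0,0.01,0,0,20],[0,0.014,0,0,20]]'; python3 -m jog '[[0,0.004,0,0,20],[0,0.008,0,0,20],[0,0.011,0,0,20],[0,0.013,0,0,20],[0,0.013,0,0,20]]'
```

```text
time: 24.5
tool_pos: [503.3, 344.2, 73.7]
tcp_rot: [179.8, -0.1, 90.3]
ft_force: [-0.6, -0.8, -0.3]
finger_gap: 25.4
time: 25.0
tool_pos: [516.7, 344.2, 73.7]
tcp_rot: [179.7, -0.1, 90.3]
ft_force: [0.3, 0.5, -1.4]
finger_gap: 25.3
```

```bash
python3 -m jog '[[0,0,0,0,25],[0,0,0,0,35],[0,0,0,0,50],[0,0,0,0,55],[0,0,-0.03,0,55],[0,-0.01,-0.07,0,55],[0,-0.04,-0.11,0,55],[0,-0.06,-0.15,0,55]]'|head -3;python3 -m jog '[[0,0.005,-0.03,0,55],[0,0.01,-0.05,0,55],[0,0.01,-0.05,0,55]]'
python3 - <<'E'
from h import *
s=r.sense(); p=r.snapshot("wrist"); save(p,"w12")
M=np.eye(4); M[:3,:3]=Ro.from_euler('xyz',s['tcp_rot'],degrees=True).as_matrix(); M[:3,3]=s['tool_pos']; p["T"]=M@p["tool_from_camera"]
q=r.snapshot("scene"); w=r.snapshot("side")
for nm,P in(("wrist",p),("scene",q),("side",w)):
  for n,z in(("gauge_10",32),("nose_10",32),("dial_pointer",124),("dial_axis",100),("knife_line",32)):
    for d in r.pinpoint(P,n)[:3]: print(nm,n,round(d["conf"],2),np.round(d["uv"],1),onz(P,d["uv"],z).round(1))
E
```

```text
time: 25.8
tool_pos: [454.7, 343.5, 224.7]
tcp_rot: [179.8, -0.1, 90.3]
time: 26.1
tool_pos: [466.3, 344.5, 279.5]
tcp_rot: [179.4, -0.3, 90.3]
ft_force: [-0.2, 0.1, 0.1]
finger_gap: 46.8
wrist gauge_10 0.97 [320.1 242.4] [518.4 347.4  32. ]
wrist gauge_10 0.74 [411.2 185.2] [464.2 427.8  32. ]
wrist gauge_10 0.6 [454.  185.3] [464.2 465.7  32. ]
wrist nose_10 0.83 [437.  292.4] [569.6 460.8  32. ]
wrist dial_pointer 0.62 [325.9 352.8] [574.5 351.4 124. ]
wrist dial_pointer 0.59 [395.9 298.4] [528.  401.9 124. ]
wrist dial_axis 0.62 [298.9 361.5] [599.7 329.5 100. ]
scene gauge_10 0.89 [170.  343.8] [460.6 461.3  32. ]
scene gauge_10 0.82 [218.  298.9] [513.3 348.8  32. ]
scene gauge_10 0.78 [186.3 332.7] [468.8 428.6  32. ]
scene nose_10 0.68 [195.1 265.4] [620.9 350.8  32. ]
scene nose_10 0.57 [146.5 304.4] [570.3 466.7  32. ]
scene dial_pointer 0.81 [191.9 245.4] [575.7 360.2 124. ]
scene dial_pointer 0.56 [192.9 263.6] [529.5 376.7 124. ]
scene dial_axis 0.93 [201.8 244.1] [596.8 336.  100. ]
scene dial_axis 0.65 [207.3 269.3] [527.6 354.1 100. ]
scene dial_axis 0.16 [194.6 261.9] [557.8 366.1 100. ]
scene knife_line 0.84 [209.8 268.6] [596.9 329.5  32. ]
scene knife_line 0.17 [192.5 247.7] [673.6 335.3  32. ]
side gauge_10 0.73 [290.2 311.2] [516.2 342.4  32. ]
side dial_pointer 0.57 [254.9 263.6] [576.4 349.6 124. ]
side dial_axis 0.94 [245.7 266.2] [604.8 318.5 100. ]
side knife_line 0.76 [246.  303.4] [601.8 334.6  32. ]
```

```bash
python3 -m jog '[[-0.006,0.044,0,0,0],[-0.012,0.088,0,0,0],[-0.017,0.132,0.02,0,0],[-0.017,0.132,0.06,0,0],[-0.017,0.132,0.1,0,0],[-0.017,0.132,0.126,0,0],[-0.017,0.132,0.126,0,0],[-0.017,0.132,0.126,0,0]]'
```

```text
time: 27.8
tool_pos: [597.4, 327.4, 150.3]
tcp_rot: [179.7, -0.1, 90.3]
ft_force: [0.1, -0.4, 0.7]
finger_gap: -0.1
```

```bash
python3 -m jog '[[0,0,0.002,0,0],[0,0,0.003,0,0],[0,0,0.003,0,0]]'|sed -n '2p;4p'; for i in 1 2; do python3 -m jog '[[0,0,0.001,0,0],[0,0,0.001,0,0]]'|sed -n '2p;4p'; done
```

```text
tool_pos: [597.8, 327.7, 148.7]
ft_force: [-0.3, -0.3, -0.6]
tool_pos: [597.9, 327.8, 148.1]
ft_force: [-0.5, 0.3, -0.7]
tool_pos: [597.8, 327.8, 146.9]
ft_force: [0.2, 0.4, -0.0]
```

```bash
for i in 1 2; do python3 -m jog '[[0,0,0.001,0,0],[0,0,0.001,0,0]]'|sed -n '2p;4p'; done
```

```text
tool_pos: [597.9, 327.9, 146.2]
ft_force: [-0.1, -0.3, 0.8]
tool_pos: [598.1, 328.0, 145.6]
ft_force: [-0.2, 0.2, 3.7]
```

```bash
python3 -m jog '[[0,0,-0.02,0,0],[0,0,-0.06,0,0],[0,0,-0.1,0,0],[0,-0.04,-0.12,0,0],[0,-0.08,-0.12,0,0],[0,-0.08,-0.12,0,0],[0,-0.08,-0.12,0,0]]'
python3 - <<'E'
from h import *
p=r.snapshot("side")
for d in r.pinpoint(p,"dial_pointer")[:1]: print(onz(p,d["uv"],124).round(1))
print(r.hand_in())
E
```

```text
time: 29.6
tool_pos: [516.5, 327.3, 264.9]
tcp_rot: [179.6, -0.1, 90.3]
ft_force: [0.1, 0.1, 0.9]
finger_gap: -0.1
[576.3 350.4 124. ]
the job is handed in; nothing more can be done
None
```

I set the dial to 3, slid the gauge under the knife, released it and handed the job in at about 29.6 s. No verdict was reported.

- **Gauge:** It is the 10 mm plate. The camera gave 8.6 to 9.4 mm, and touching its top with the closed fingers gave 10.1 mm above the bed.
- **Dial:** The first try let the pointer stop about 5° short of setting 3, unlocked. I went back and turned it until it clicked in. It then resisted with about 0.25 N m, against under 0.1 N m when free.
- **Final dial checks:** Touching the bar showed its top at 124 mm, so the dial is up. The pointer measured about 136°, against a nominal 140°. That fits the slot's play but lies towards the edge of the tolerance. Two rougher pointer readings came out near 135°.
- **Slide:** It met no more than about 1.5 N. I estimate the nose at about 24 mm beyond the knife's back and 15 mm left of the lane's centre line. One camera reading put the nose about 6 mm shorter, which would still pass.
- **Other things:** The spare gauges were found where they started. I did not measure the forceps, mouse or timer again, but no move went near them.

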